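Stir the bridged beads out of the dispensing bowl

TASK

The reddish-brown beads have stopped running out of the dispensing bowl. Take the stirring rod from its leaning tube, feel gently for the bowl's floor with its tip and stir the beads with the rod, without pressing it hard against the bowl or touching bowl or beads with the gripper, until all six have dropped through the outlet into the yellow tray. Then stand the rod back in its tube, tip all the way down, leaving the jar, tin and spool where they are.

Things in the scene. Friction and masses are not known exactly. Their poses are not given: they have to be found in the camera images.
- bowl: Dispensing bowl, fixed on four steel posts (10 mm thick, 136 mm tall, at x, y = +-85 mm). Origin on the bench under the bowl's centre, z up. Aluminium band, 116 mm inside, 124 mm outside diameter, rim 138 mm above the bench, closed below by a flat rigid grey floor plate 185 mm square, 6 mm thick, clamped with its top anywhere from 96 to 106 mm above the bench (height not reported: feel for it).
- outlet (a point): Centre of the one round outlet, 40 mm across, in the bowl's floor plate, 34 mm from the bowl's centre along the bowl's own +x; this point is given at the plate's lowest setting, 96 mm above the bench. What drops through lands in the tray.
- bowl_mouth (a point): Centre of the bowl's open mouth, at rim height, 138 mm above the bench. Straight below, under the floor plate, is the fixed yellow open tray, 150 mm square, 45 mm tall, its floor 6 mm above the bench.
- stand: Leaning rod stand, fixed: dark steel base 140 x 100 x 16 mm (origin: centre of its underside) with a blue round tube, closed at the bottom, 32 mm inside, 38 mm outside, 85 mm long (80 mm deep). The tube leans 0.5 rad from vertical towards the stand's own -x, which points to world +y, give or take 0.6 rad: from its foot at (28, 0, 24) mm its axis runs along (-0.479, 0, 0.878) in the stand's frame.
- stand_mouth (a point): Centre of the open upper end of the blue tube, (-13, 0, 99) mm in the stand's frame.
- rod: Stirring rod, 190 mm long, 0.10 to 0.17 kg, standing loose in the tube against its lower side, so leaning about 0.5 rad like the tube. Origin at the lower tip, z along the rod towards the handle. Steel shaft 10 mm thick with a 12 mm ball at the tip; red plastic handle, 18 x 18 mm square, flats across its x and y, from 92 to 190 mm above the tip.
- rod_tip (a point): Lower end of the rod's ball tip.
- rod_grip (a point): Point on the rod's axis where the handle is best gripped, 118 mm above the tip. Grip it firmly, across its flats; a hard sideways push at the tip still turns it in the fingers.
- jar: Bystander: closed amber jar with white lid, 70 mm wide, 110 mm tall. Origin under its centre.
- tin: Bystander: low red tin, 90 x 60 x 35 mm. Origin under its centre.
- spool: Bystander: copper spool, 48 mm wide, 40 mm tall. Origin under its centre.
- bead0: Loose reddish-brown ceramic bead (one of six alike), a barrel 22 mm wide and 18 mm high with bevelled ends, 14 g, glazed and slippery (friction about 0.25). Origin at its centre. It starts on the bowl's floor plate.
- bead1: Loose reddish-brown ceramic bead (one of six alike), a barrel 22 mm wide and 18 mm high with bevelled ends, 14 g, glazed and slippery (friction about 0.25). Origin at its centre. It starts on the bowl's floor plate.
- bead2: Loose reddish-brown ceramic bead (one of six alike), a barrel 22 mm wide and 18 mm high with bevelled ends, 14 g, glazed and slippery (friction about 0.25). Origin at its centre. It starts on the bowl's floor plate.
- bead3: Loose reddish-brown ceramic bead (one of six alike), a barrel 22 mm wide and 18 mm high with bevelled ends, 14 g, glazed and slippery (friction about 0.25). Origin at its centre. It starts on the bowl's floor plate.
- bead4: Loose reddish-brown ceramic bead (one of six alike), a barrel 22 mm wide and 18 mm high with bevelled ends, 14 g, glazed and slippery (friction about 0.25). Origin at its centre. It starts on the bowl's floor plate.
- bead5: Loose reddish-brown ceramic bead (one of six alike), a barrel 22 mm wide and 18 mm high with bevelled ends, 14 g, glazed and slippery (friction about 0.25). Origin at its centre. It starts on the bowl's floor plate.

How it is judged:
By the outcome, as a careful person would: the job done as asked, in the order asked, and still so for the second after the job is handed in, with the robot touching nothing.
It also fails if it takes over 72 s, if anything falls off the work surface, if the arm or the gripper's body presses on something with over 40 N, if the wrist force passes 120 N, or if a joint passes its speed limit or range.

ROBOT

A 7-joint arm with a two-finger parallel gripper is mounted at the origin on the work surface. World frame = base frame: x ahead of the robot, y to its left, z up, the work surface at z = 0. Lengths are in m, angles in rad, forces in N, time in s.
With the tool pointing down it reaches from about 0.425 to 0.95 m from the base axis. Payload 4.7 kg.
Tool frame: the origin (TCP) lies at the very end of the fingers, on their centre line; the grasp point (between the pads) lies 19 mm behind it (hold_point_z is the distance from the TCP to the grasp point, in m); z points along the fingers, y is the direction in which the jaws open and shut (so a half turn about z gives the same grasp; the last joint's range is limited). The gripper opens to 85 mm and grips with 20 to 120 N. Pads are 22 mm wide; open, the fingers measure 114 mm over their backs; the gripper's body (76 mm by 85 mm) begins 54 mm behind the grasp point. The pads swing forward as they close: fully open they stand 13 mm farther back than shut.
Start: joints at [1.168, 0.469, -0.049, 1.532, 0.024, 1.141, -0.082], TCP at [0.247, -0.628, 0.231] pointing down, gripper open.
Joint ranges: [-2.59, 2.59], [-0.33, 1.99], [-1.39, 1.29], [0.1, 2.45], [-1.04, 4.18], [0.21, 1.99], [-2.66, 2.66]. Speed limits (rad/s): [2.57, 2.57, 3.14, 3.14, 3.14, 3.14, 3.14].

INTERFACE

Orientations are given as a 3x3 rotation matrix whose columns are the frame's x, y, z axes.
In Python, from workcell import * gives the robot as it stands. Calls block until the motion is done:
- move_ptp(position, orientation): joint-space move of the TCP to a pose.
- movel(position, ori=None, v=0.15, f_stop=None): straight line of the TCP; ori=None keeps the orientation; v is the mean speed in m/s. With f_stop (N) it stops when the force on the tool has changed by that much, and returns True; else False.
- move_joints(angles): joint-space move.
- gripper_to(opening, squeeze=None): finger opening in m; squeeze is the grip in N (None keeps the last); returns when the fingers have stopped.
- dwell(seconds).
- inverse_kinematics(position, orientation): joint angles nearest the present ones, or None.
- get_image(name): name is "side" or "top" or "wrist"; returns the picture (480x640x3 uint8, red, green, blue); there is no depth.
- camera_model(name): a dict with "fov_y" (degrees; the focal length in pixels is half the picture's height over the tangent of half this angle, whatever the lens; pixels are square), "cx", "cy" (the principal point, pixels), "position" and "attitude" of the camera in the world. Camera axes: x right, y down, z forward; pixel columns grow to the right and rows downward; lengths in m; the calibration is good to about 2 mm. A picture is of the moment at which its call begins: read the wrist's pose just before it. camera_model takes no time and is no camera call; for the wrist camera it gives the pose at the moment of the call.
A pose or a line that the arm cannot do raises MotionError and nothing moves.
- hand_in(): hands the job in, once; it reports no verdict.
Trained networks look in the newest picture that a camera, given by its name, has taken for a name from the list of things; names that differ only in an ending like _2 or _b are one class to them, and where a whole thing is asked for, a point or a joint stands for the part that bears it (a point fixed in the world has none). Each returns a list of dicts, best first, with "score" (0 to 1); they miss things now and then, are a little off and sometimes report something else, mostly with a low value. They report only what shows in the picture. A call takes as long as a camera call.
- recognise(camera, thing): "at" ([x, y, z] in m, in world coordinates, good to about 4 mm: the middle of the surface that is visible of it).
- spot_point(camera, thing): "at" ([x, y, z] in m, in world coordinates, good to about 4 mm: a listed point, or the origin of a listed thing).
Readings, each from a call of its own:
- current_time(): time.
- current_joint_pos(): joint angles.
- current_joint_vel(): joint speeds.
- current_joint_efforts(): joint torques, N m.
- current_tcp_pos(): TCP position.
- current_orientation(): TCP orientation.
- current_contact_force(): force on the tool from outside, world axes, zero at the start.
- current_ft_torque(): the same for the moment, N m.
- current_width(): finger opening in m.
Only numpy, scipy, OpenCV 4.12 (cv2) and the standard library are available. Lean on these libraries where they do the work, as an engineer would, in place of code of your own. Each camera call takes 0.05 s, during which the arm holds its last target. There are 200 camera calls.

## Working session

There is one attempt and no reset: what is moved stays moved. The work goes in short steps, each a Python script; the robot and the scene stay as the last script left them, time stands still between calls to the robot, and variables do not carry over. Pictures are saved under pics/ and viewed, about 8 in all and at most 12, crops included, and the job is handed in when it is done.

```bash
mkdir -p pics; ls
python3 - <<'E'
from workcell import *
import cv2,numpy as np
ims=[]
for c in ["side","top"]:
    im=get_image(c); ims.append(im); cv2.imwrite(f"pics/{c}0.png",im[:,:,::-1])
    m=camera_model(c); print(c,m)
    for t in ["bowl_mouth","outlet","stand","stand_mouth","rod","rod_tip","rod_grip","jar","tin","spool","bowl"]:
        print(t,[(np.round(d["at"],3).tolist(),round(d["score"],2)) for d in spot_point(c,t)[:2]])
    print([(np.round(d["at"],3).tolist(),round(d["score"],2)) for d in recognise(c,"bead0")])
print(current_time())
E
```

```text
pics
side {'fov_y': 54.8982361951041, 'cx': 316.77108874265684, 'cy': 236.81359575661628, 'position': array([0.32855433, 0.44753737, 0.7192616 ]), 'attitude': array([[-0.89755486, -0.32576654,  0.2971051 ],
       [-0.44049124,  0.69165951, -0.57234133],
       [-0.01904592, -0.64457993, -0.76429966]])}
bowl_mouth [([0.586, -0.214, 0.137], 0.73)]
outlet [([0.571, -0.183, 0.098], 0.88)]
stand [([0.537, 0.188, -0.001], 0.64), ([0.367, -0.02, 0.0], 0.17)]
stand_mouth [([0.532, 0.201, 0.1], 0.6)]
rod [([0.543, 0.167, 0.029], 0.79), ([0.764, -0.084, -0.001], 0.16)]
rod_tip [([0.543, 0.168, 0.028], 0.66), ([0.538, 0.162, 0.02], 0.58)]
rod_grip [([0.631, -0.212, 0.108], 0.22)]
jar [([0.756, 0.028, 0.006], 0.72), ([0.59, -0.219, 0.113], 0.51)]
tin [([0.369, -0.021, -0.002], 0.75)]
spool [([0.763, -0.083, -0.001], 0.96), ([0.588, -0.214, 0.136], 0.58)]
bowl [([0.587, -0.21, 0.003], 0.76), ([0.587, -0.213, 0.139], 0.67)]
[([0.591, -0.213, 0.121], 0.65)]
top {'fov_y': 43.318725761523005, 'cx': 324.83468381995027, 'cy': 231.74447720225376, 'position': array([ 0.49591247, -0.00510672,  1.02123227]), 'attitude': array([[-0.02349567, -0.99508687,  0.09617726],
       [-0.99972315,  0.0235072 , -0.00101336],
       [-0.00125247, -0.09617444, -0.99536371]])}
bowl_mouth []
outlet [([0.575, -0.184, 0.097], 0.83), ([0.592, -0.219, 0.109], 0.18)]
stand [([0.536, 0.191, -0.002], 0.63)]
stand_mouth [([0.535, 0.199, 0.097], 0.64)]
rod []
rod_tip [([0.366, -0.018, 0.001], 0.2)]
rod_grip [([0.527, 0.225, 0.124], 0.73), ([0.757, 0.028, 0.002], 0.33)]
jar [([0.755, 0.029, 0.003], 0.73)]
tin [([0.366, -0.017, 0.0], 0.9), ([0.611, -0.253, 0.11], 0.33)]
spool [([0.767, -0.082, 0.001], 0.56)]
bowl [([0.534, 0.198, 0.1], 0.73), ([0.594, -0.211, 0.0], 0.63)]
[([0.59, -0.216, 0.114], 0.75), ([0.543, -0.204, 0.122], 0.73), ([0.611, -0.249, 0.119], 0.7), ([0.632, -0.209, 0.118], 0.69), ([0.561, -0.245, 0.12], 0.57), ([0.606, -0.174, 0.121], 0.53)]
1.3
```

```bash
python3 -c "
import cv2,numpy as np
a=cv2.imread('pics/side0.png');b=cv2.imread('pics/top0.png')
cv2.imwrite('pics/v1.png',np.vstack([cv2.resize(a,(400,300)),cv2.resize(b,(400,300))]))
cv2.imwrite('pics/v2.png',b)
"
```

```text
(no output)
```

View pics/top0.png

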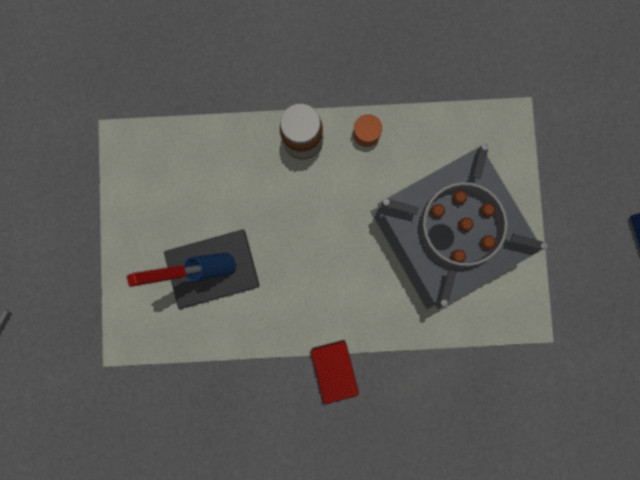

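View pics/side0.png

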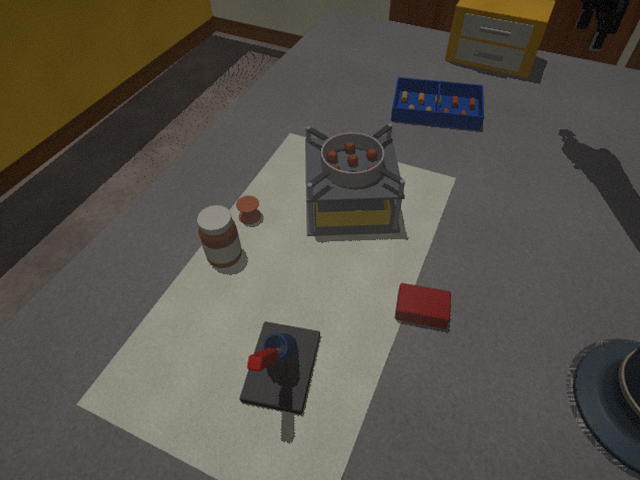

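The top view shows the bowl centre at (465,224) with the outlet at (440,237), and six beads. The rod handle runs from (187,270) to (130,280). The side view agrees. Next I'll triangulate the rod axis from the red handle.

```bash
cat > h.py <<'E'
from workcell import *
import cv2,numpy as np
def proj(m,p):
    q=m["attitude"].T@(np.asarray(p)-m["position"]); f=240/np.tan(np.radians(m["fov_y"]/2))
    return np.array([m["cx"]+f*q[0]/q[2],m["cy"]+f*q[1]/q[2]])
def ray(m,px):
    f=240/np.tan(np.radians(m["fov_y"]/2)); d=m["attitude"]@np.array([(px[0]-m["cx"])/f,(px[1]-m["cy"])/f,1]); return d/np.linalg.norm(d)
def onz(m,px,z):
    d=ray(m,px); return m["position"]+d*(z-m["position"][2])/d[2]
def red(im,box):
    x0,x1,y0,y1=box; h=cv2.cvtColor(im,cv2.COLOR_RGB2HSV); k=np.zeros(h.shape[:2],np.uint8)
    s=((h[...,0]<8)|(h[...,0]>172))&(h[...,1]>150)&(h[...,2]>60); k[y0:y1,x0:x1]=s[y0:y1,x0:x1]; return k
def unit(v): return np.asarray(v)/np.linalg.norm(v)
def tri(m1,p1,m2,p2):
    d1,d2=ray(m1,p1),ray(m2,p2); A=np.c_[d1,-d2]; s=np.linalg.lstsq(A,m2["position"]-m1["position"],rcond=None)[0]
    a=m1["position"]+s[0]*d1;b=m2["position"]+s[1]*d2; return (a+b)/2,np.linalg.norm(a-b)
E
python3 - <<'E'
from h import *
N={}
for c,box in [("side",(230,330,320,400)),("top",(100,200,250,300))]:
    im=cv2.imread(f"pics/{c}0.png")[:,:,::-1].copy(); k=red(im,box); ys,xs=np.nonzero(k)
    P=np.c_[xs,ys].astype(np.float32); m=camera_model(c)
    print(c,len(xs),cv2.minAreaRect(P))
w=camera_model("wrist"); R=current_orientation(); p=current_tcp_pos()
print("wristcam in tool",np.round(R.T@(w["position"]-p),3),np.round(R.T@w["attitude"],2),w["fov_y"])
# model prediction
t=camera_model("top"); s=camera_model("side")
st=np.array([.5365,.1895,0]); 
for yaw in [0.1,.2,.3,.4]:
    d=np.array([-np.sin(yaw),np.cos(yaw),0]); # stand -x
    tip=st-d*.0168+[0,0,.0236]; u=d*.479+np.array([0,0,.878])
    print(yaw,[np.round(proj(m,tip+u*l)).tolist() for m in (t,s) for l in (.092,.118,.19)])
E
python3 -c "
import cv2
a=cv2.imread('pics/side0.png')[315:420,225:335];b=cv2.imread('pics/top0.png')[220:315,120:265]
import numpy as np
cv2.imwrite('pics/v3.png',np.hstack([cv2.resize(a,(400,390),interpolation=2),cv2.resize(b,(400,390),interpolation=2)]))"
```

```text
side 355 ((262.4000244140625, 358.8000183105469), (16.994115829467773, 33.98823547363281), 63.43495178222656)
top 650 ((156.18919372558594, 275.1351623535156), (11.8367280960083, 57.53964614868164), 80.53767395019531)
wristcam in tool [ 0.081 -0.    -0.142] [[-0.   -0.95 -0.32]
 [ 1.   -0.   -0.  ]
 [ 0.   -0.32  0.95]] 67.10355251448868
0.1 [[179.0, 268.0], [167.0, 269.0], [130.0, 270.0], [267.0, 355.0], [262.0, 356.0], [245.0, 357.0]]
0.2 [[179.0, 270.0], [167.0, 272.0], [130.0, 276.0], [269.0, 356.0], [265.0, 356.0], [250.0, 359.0]]
0.3 [[179.0, 272.0], [168.0, 274.0], [132.0, 281.0], [271.0, 356.0], [268.0, 357.0], [256.0, 360.0]]
0.4 [[180.0, 274.0], [169.0, 277.0], [133.0, 286.0], [273.0, 356.0], [270.0, 357.0], [262.0, 360.0]]
```

View pics/v3.png

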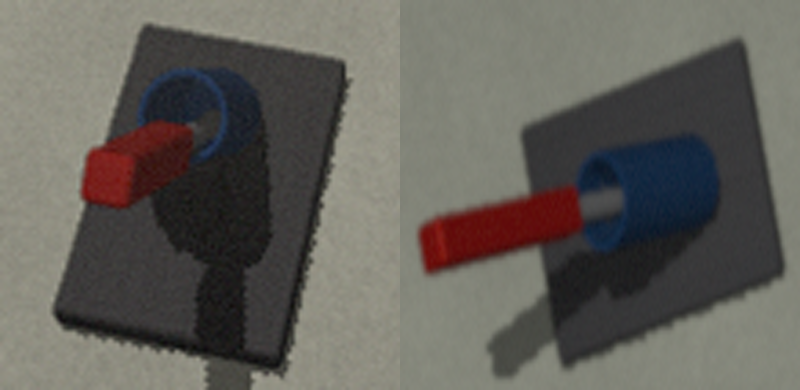

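The crop shows the handle roughly aligned with the lean plane, with its upper flat and end face visible. I'll check IK for the whole plan, then take a wrist look.

```bash
cat >> h.py <<'E'
def frame(u,n,a):
    """tool for rod axis u, upper-flat normal n (gripper comes from n side), angle a between tool z and -u; tool x towards +u"""
    u=unit(u); n=unit(n-u*(n@u)); z=-np.cos(a)*u-np.sin(a)*n
    x=np.sin(a)*u-np.cos(a)*n
    return np.c_[x,np.cross(z,x),z]
E
python3 - <<'E'
from h import *
yaw=.28; st=np.array([.5365,.1895,0]); d=np.array([-np.sin(yaw),np.cos(yaw),0]); Z=np.array([0,0,1.])
tip=st-d*.0168+.0236*Z; u=d*.479+.878*Z; n=-d*.878+.479*Z; g=tip+.118*u
print("grip",g)
for a in np.radians([55,65,75]):
  for flip in (1,-1):
    R=frame(u,n,a)@np.diag([flip,flip,1]); 
    for b in (0,.1):
        q=inverse_kinematics(g+R[:,2]*(.019-b),R); print(round(np.degrees(a)),flip,b,None if q is None else np.round(q,2))
    # stir: rod vertical, heading phi of tool
    c=np.array([.587,-.213,.22])
    for phi in np.radians([-60,-20,20,60,90]):
        h=np.array([np.cos(phi),np.sin(phi),0]); S=frame(Z,-h,a)@np.diag([flip,flip,1])
        q=inverse_kinematics(c+S[:,2]*.019,S); print("   stir",round(np.degrees(phi)),None if q is None else np.round(q,2))
E
```

```text
grip [0.5255226  0.22767504 0.127204  ]
55 1 0 [ 0.4   0.66 -0.91  1.89  0.07  0.76 -0.15]
55 1 0.1 [ 0.46  0.52 -0.87  1.8  -0.09  0.96 -0.01]
   stir -60 [-0.19  0.35  0.14  2.16  1.48  0.78  2.38]
   stir -20 [ 0.93  0.34 -0.79  2.29  2.48  0.48  2.27]
   stir 20 None
   stir 60 [ 1.11  0.64 -0.64  1.76 -0.71  1.02  0.48]
   stir 90 [ 0.97  0.8  -0.63  1.46 -0.42  1.45  0.56]
55 -1 0 [-0.79  0.57  0.72  1.96 -0.98  1.08 -2.36]
55 -1 0.1 [-0.96  0.6   1.11  1.88 -0.98  1.38 -2.32]
   stir -60 [ 0.32  0.39 -0.47  2.13  1.56  1.   -0.75]
   stir -20 [ 0.34  0.25 -0.11  2.32  2.85  0.39 -1.34]
   stir 20 None
   stir 60 [ 0.65  0.55  0.01  1.79 -1.03  1.25 -2.42]
   stir 90 [ 0.45  0.71  0.22  1.5  -0.84  1.68 -2.22]
65 1 0 [ 0.43  0.69 -0.84  1.89 -0.21  0.76  0.14]
65 1 0.1 [ 0.5   0.56 -0.8   1.81 -0.29  0.98  0.23]
   stir -60 [-0.93  0.7   1.11  2.25  1.66  0.38  1.98]
   stir -20 [ 1.19  0.6  -1.17  2.36  2.56  0.87  2.4 ]
   stir 20 None
   stir 60 [ 1.16  0.72 -0.66  1.77 -0.84  1.08  0.61]
   stir 90 [ 1.    0.87 -0.64  1.44 -0.52  1.52  0.59]
65 -1 0 [ 0.02  0.54 -0.27  1.91
[... 297 characters left out ...]
6  1.83 -2.17]
75 1 0 [ 0.46  0.74 -0.81  1.89 -0.42  0.8   0.38]
75 1 0.1 [ 0.57  0.65 -0.81  1.8  -0.41  1.01  0.38]
   stir -60 [-0.71  0.62  0.72  2.27  1.8   0.82  1.83]
   stir -20 None
   stir 20 [-0.14  0.85  1.11  2.28  4.14  1.78  0.9 ]
   stir 60 [ 1.19  0.8  -0.67  1.77 -0.94  1.15  0.72]
   stir 90 [ 1.01  0.95 -0.64  1.42 -0.61  1.6   0.62]
75 -1 0 [ 0.06  0.6  -0.24  1.91 -0.84  0.98 -2.4 ]
75 -1 0.1 [ 0.11  0.52 -0.15  1.83 -0.78  1.18 -2.44]
   stir -60 [ 0.05  0.51 -0.25  2.23  1.83  1.3  -1.13]
   stir -20 None
   stir 20 [-0.14  0.85  1.11  2.28  4.14  1.78 -2.24]
   stir 60 [ 1.15  0.78 -0.62  1.77 -0.98  1.18 -2.39]
   stir 90 [ 0.48  0.86  0.26  1.46 -1.04  1.95 -2.15]
```

Run:
```python
from h import *
yaw=.28; st=np.array([.5365,.1895,0]); d=np.array([-np.sin(yaw),np.cos(yaw),0]); Z=np.array([0,0,1.])
tip=st-d*.0168+.0236*Z; u=d*.479+.878*Z; n=-d*.878+.479*Z; g=tip+.118*u
R=frame(u,n,np.radians(60)); 
move_ptp([.42,-.25,.32],R); move_ptp(g+R[:,2]*(.019-.14),R)
m=camera_model("wrist"); im=get_image("wrist"); cv2.imwrite("pics/w1.png",im[:,:,::-1])
np.save("w1.npy",np.array([m],dtype=object),allow_pickle=True)
for t in ["rod_grip","stand_mouth","rod_tip","stand"]: print(t,[(np.round(x["at"],4).tolist(),round(x["score"],2)) for x in spot_point("wrist",t)[:2]])
print(current_time(), g)
```

```text
rod_grip [([0.5225, 0.2232, 0.1239], 0.79)]
stand_mouth []
rod_tip []
stand [([0.5342, 0.186, -0.0023], 0.95)]
4.725 [0.5255226  0.22767504 0.127204  ]
```

View pics/w1.png

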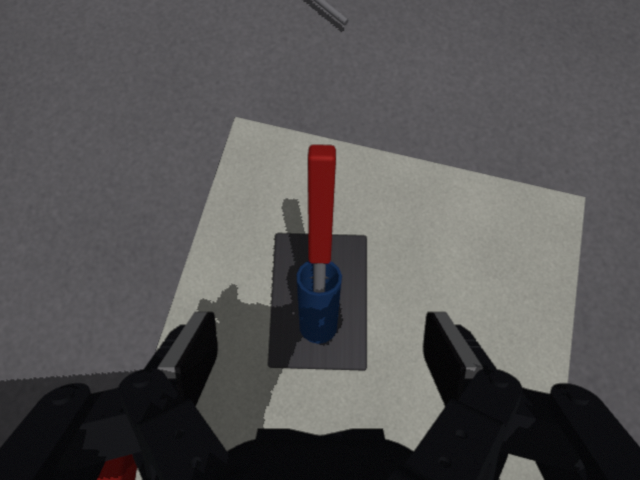

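Wrist view: the handle runs from (322,147) down to (320,262), square-on and centred. The base edges are vertical in the picture, so both yaw and roll match my estimate. I'll refine the position by least squares over all three views.

Run:
```python
from h import *
from scipy.optimize import least_squares
w=np.load("w1.npy",allow_pickle=True)[0]; ims={"wrist":cv2.imread("pics/w1.png")[:,:,::-1].copy(),"top":cv2.imread("pics/top0.png")[:,:,::-1].copy(),"side":cv2.imread("pics/side0.png")[:,:,::-1].copy()}
M={"wrist":w,"top":camera_model("top"),"side":camera_model("side")}
B={"wrist":(290,350,130,270),"top":(100,200,250,300),"side":(230,330,320,400)}
obs={}
for c in M:
    k=red(ims[c],B[c]); hull=cv2.convexHull(np.argwhere(k)[:,::-1].astype(np.int32)); obs[c]=hull[:,0].astype(float)
    ys,xs=np.nonzero(k); print(c,len(xs),xs.min(),xs.max(),ys.min(),ys.max())
Z=np.array([0,0,1.])
def geo(p):
    yaw,lean,roll=p[2],p[3],p[4]
    d=np.array([-np.sin(yaw),np.cos(yaw),0]); s=np.cross(d,Z)
    u=d*np.sin(lean)+Z*np.cos(lean); n=-d*np.cos(lean)+Z*np.sin(lean)
    n=n*np.cos(roll)+s*np.sin(roll); tip=np.array([p[0],p[1],.0236]); return tip,u,n
def sup(P,A): return (P@A.T).max(0)
th=np.linspace(0,2*np.pi,24,endpoint=False); A=np.c_[np.cos(th),np.sin(th)]
def res(p):
    tip,u,n=geo(p); s=np.cross(u,n); r=[]
    C=[tip+u*l+.009*(i*n+j*s) for l in (.092,.19) for i in(-1,1) for j in(-1,1)]
    for c in M:
        P=np.array([proj(M[c],x) for x in C]); r.append(sup(P,A)-sup(obs[c],A)-0.3)
    return np.concatenate(r+[[ (p[3]-.5)/.02, p[4]/.1]])
for r0 in (-.3,0,.3):
    f=least_squares(res,[.541,.174,.28,.5,r0],loss="soft_l1"); print(f.cost,np.round(f.x,4))
p=f.x; tip,u,n=geo(p); print("tip",tip,"u",u,"grip",tip+.118*u, "rms",[np.round(np.sqrt(np.mean(res(p)[i*24:i*24+24]**2)),2) for i in range(3)])
```

```text
wrist 2831 308 335 145 263
top 650 128 185 266 285
side 355 248 277 348 370
74.35938436748022 [ 0.5447  0.1708  0.3149  0.5193 -0.1575]
73.87499589169873 [ 0.5438  0.1703  0.3001  0.521  -0.0359]
73.87499597383875 [ 0.5438  0.1703  0.3001  0.521  -0.0359]
tip [0.54382702 0.17032233 0.0236    ] u [-0.1471206   0.47550476  0.8673239 ] grip [0.52646679 0.22643189 0.12594422] rms [np.float64(2.77), np.float64(1.68), np.float64(1.33)]
```

```bash
cat >> h.py <<'E'
Z=np.array([0,0,1.]); YAW,LEAN=.29,.512
D=np.array([-np.sin(YAW),np.cos(YAW),0]); U=D*np.sin(LEAN)+Z*np.cos(LEAN); NN=-D*np.cos(LEAN)+Z*np.sin(LEAN)
G=np.array([.5263,.2268,.1262]); RG=frame(U,NN,np.radians(60)); TG=G+RG[:,2]*.019
E
python3 - <<'E'
from h import *
gripper_to(.05,100)
print(movel(TG,RG,v=.1,f_stop=6), current_tcp_pos()-TG)
f0=current_contact_force(); gripper_to(0,100)
print(current_width(),f0,current_contact_force(),current_ft_torque(),current_time())
E
```

```text
False [ 0.00056375 -0.00027265  0.00041672]
0.016585575108483366 [ 0.35260535 -0.37490081 -1.1397596 ] [ 0.14690666 -0.95125044  1.91047363] [-0.63158159 -0.05290214 -0.04508187] 7.1083
```

Run:
```python
from h import *
np.save("grasp.npy",current_tcp_pos()); p=current_tcp_pos()
print(movel(p+U*.10,RG,v=.15,f_stop=12),current_contact_force(),current_width())
S=frame(Z,np.array([0,-1.,0]),np.radians(60))
gp=np.array([.587,-.213,.118+.165]); q=inverse_kinematics(gp+S[:,2]*.019,S); print(q)
movel(p+U*.17,RG,v=.2)
for t in (.5,): move_ptp([.50,.03,.36],S)
im=get_image("wrist"); m=camera_model("wrist"); np.save("w2.npy",np.array([m],dtype=object)); 
for t in ["rod_tip","rod_grip"]: print(t,[((S.T@(x["at"]-current_tcp_pos())).round(4).tolist(),round(x["score"],2)) for x in spot_point("wrist",t)[:2]])
for t in ["rod_tip"]:
    get_image("side"); print("side",[((S.T@(x["at"]-current_tcp_pos())).round(4).tolist(),round(x["score"],2)) for x in spot_point("side",t)[:2]])
g=frame(Z,np.array([0,-1.,0]),np.radians(60)); print("expect tip",S.T@(-.118*Z)+[0,0,-.019])
cv2.imwrite("pics/w2.png",im[:,:,::-1]); print(current_time(),current_contact_force())
```

```text
False [-0.61219151 -0.16061499 -2.45091048] 0.016138689438731483
[ 1.0566331   0.80807094 -0.77331904  1.40800998 -0.42956086  1.53417281
  0.45486464]
rod_tip [([-0.1057, -0.0013, 0.0374], 0.93)]
rod_grip [([-0.0041, -0.0003, -0.0185], 0.71)]
side [([-0.1079, -0.0017, 0.0394], 0.86)]
expect tip [-0.102191  0.        0.04    ]
9.85 [ 0.07581557  0.18493245 -1.73165941]
```

View pics/w2.png

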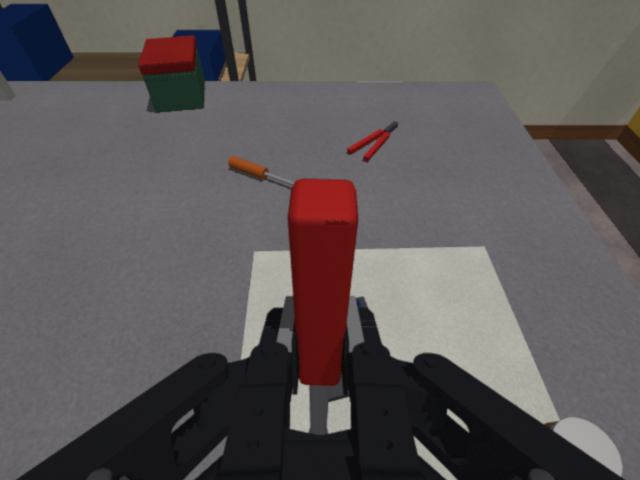

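The rod is held straight, flats on the pads. Side and wrist views put the tip at about (-0.106, -0.001, 0.039) in the tool frame. Next I'll refine the bowl pose from the rim and posts, then feel for the floor.

```bash
python3 - <<'E'
from h import *
t=camera_model("top"); P=[onz(t,p,.136)[:2] for p in [(484.5,147.5),(386,203),(444.5,303),(543,245.5)]]
print(np.round(P,4),np.mean(P,0)); c=np.mean(P,0)
a=[np.degrees(np.arctan2(*(p-c)[::-1])) for p in P]; print(a,[np.linalg.norm(p-c) for p in P])
print(onz(t,(465,224.5),.138),onz(t,(440.5,236.5),.10))
E
cat >> h.py <<'E'
S=frame(Z,np.array([0,-1.,0]),np.radians(60)); OFF=np.array([-.106,-.0012,.039])
def tcp(tip): return np.asarray(tip)-S@OFF
def tipnow(): return current_tcp_pos()+S@OFF
E
python3 - <<'E'
from h import *
q0=current_joint_pos(); print(tipnow())
for x,y,z in [(.588,-.213,.19),(.588,-.213,.1),(.588+.045,-.213,.1),(.543,-.213,.1),(.588,-.258,.1),(.588,-.168,.1)]:
    q=inverse_kinematics(tcp([x,y,z]),S); print(None if q is None else np.round(q,2))
E
```

```text
[[ 0.702  -0.247 ]
 [ 0.622  -0.0974]
 [ 0.4732 -0.1776]
 [ 0.5536 -0.3256]] [ 0.58770711 -0.21190921]
[np.float64(-17.06785717576755), np.float64(73.33279665822361), np.float64(163.31060148187217), np.float64(-106.68870265495565)] [np.float64(0.11955959998826282), np.float64(0.11952953200520586), np.float64(0.11951213065556501), np.float64(0.11873979582531337)]
[ 0.58708323 -0.21218148  0.138     ] [ 0.57344009 -0.18278323  0.1       ]
[0.4985558  0.01230599 0.24875005]
[ 1.06  0.78 -0.79  1.39 -0.44  1.56  0.42]
[ 1.04  0.87 -0.75  1.45 -0.4   1.46  0.51]
[ 0.98  0.92 -0.75  1.34 -0.39  1.48  0.46]
[ 1.1   0.82 -0.75  1.55 -0.41  1.45  0.56]
[ 1.06  0.9  -0.73  1.36 -0.37  1.53  0.52]
[ 1.02  0.84 -0.77  1.52 -0.43  1.38  0.5 ]
```

```bash
cat >> h.py <<'E'
C=np.array([.5876,-.212]); YB=np.radians(118.2)
def bp(r,deg,z): a=np.radians(deg); return np.array([C[0]+r*np.cos(a),C[1]+r*np.sin(a),z])
def beads():
    out=[]
    for c in ("top","side"):
        get_image(c); out.append([(np.round(1000*(np.array(x["at"])[:2]-C)).astype(int).tolist(),round(x["at"][2],3),round(x["score"],2)) for x in recognise(c,"bead0") if x["score"]>.3])
    return out
E
python3 - <<'E'
from h import *
move_ptp(tcp(bp(.038,-95,.20)),S)
movel(tcp(bp(.038,-95,.128)),S,v=.15); dwell(.15)
f0=current_contact_force()
h=movel(tcp(bp(.038,-95,.088)),S,v=.018,f_stop=2.5)
print(h,tipnow(),current_contact_force()-f0)
movel(current_tcp_pos()+[0,0,.003],v=.05); print(tipnow(),current_contact_force()-f0,current_time())
for b in beads(): print(b)
im=get_image("side"); cv2.imwrite("pics/s3.png",cv2.resize(im[100:260,260:460],(800,640))[:600,:,::-1])
E
```

```text
True [ 0.58431207 -0.24971382  0.09948603] [-0.30018064 -1.06842326  4.66012284]
[ 0.58418934 -0.24975643  0.10213845] [-0.67746325 -0.63779909 -0.96337392] 13.4333
[([7, -8], 0.117, 0.66), ([25, -37], 0.12, 0.65), ([45, 6], 0.115, 0.57), ([-44, 9], 0.125, 0.52), ([-30, -36], 0.118, 0.5), ([23, 39], 0.118, 0.47)]
[([22, -36], 0.117, 0.45)]
```

View pics/s3.png

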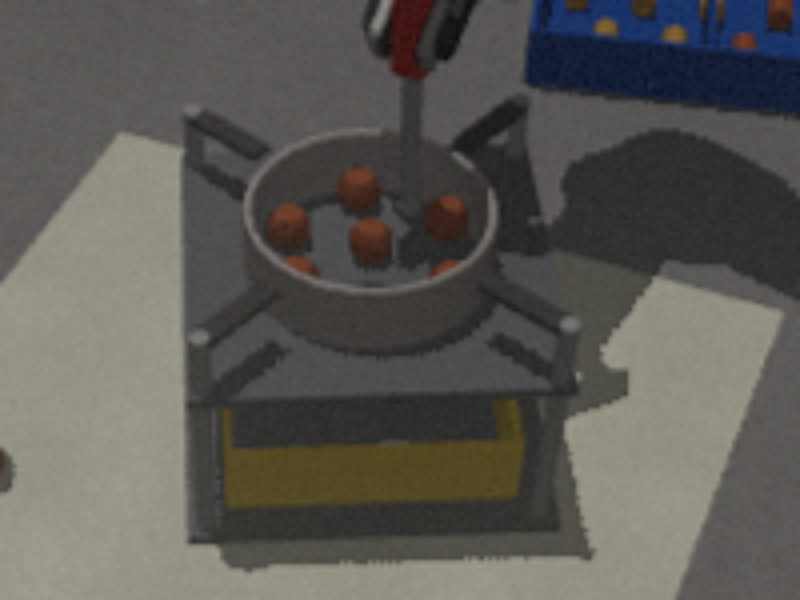

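The side picture shows the rod in the bowl's gap, clear of all six beads. The floor is felt at tip z of about 0.0995. Now I'll sweep counter-clockwise along the wall to the outlet, 3 mm above the floor.

```bash
cat >> h.py <<'E'
ZS=.1028
def sweep(r,a0,a1,v=.06,fs=8,step=22):
    n=max(1,int(np.ceil(abs(a1-a0)/step))); fm=0
    for i in range(1,n+1):
        a=a0+(a1-a0)*i/n
        hit=movel(tcp(bp(r,a,ZS)),S,v=v,f_stop=fs); f=np.linalg.norm(current_contact_force()[:2]); fm=max(fm,f)
        if hit: print("stopped at",a,current_contact_force()); return False
    print("fmax",fm); return True
E
python3 - <<'E'
from h import *
sweep(.041,-95,122)
print(current_time(), tipnow()-bp(.041,122,ZS))
for b in beads(): print(b)
im=get_image("side"); cv2.imwrite("pics/s4.png",cv2.resize(im[100:260,260:460],(600,480))[:,:,::-1])
E
```

```text
stopped at 13.5 [-2.8532124  -2.1549078  -0.28790309]
15.625 [ 0.05834711 -0.02676988 -0.00227895]
[([46, 18], 0.119, 0.71), ([-43, 7], 0.124, 0.68), ([12, 44], 0.121, 0.6), ([-24, -34], 0.119, 0.57), ([38, 38], 0.119, 0.57), ([6, -7], 0.115, 0.51)]
[([1, -4], 0.119, 0.58), ([-22, -34], 0.117, 0.51)]
```

View pics/s4.png

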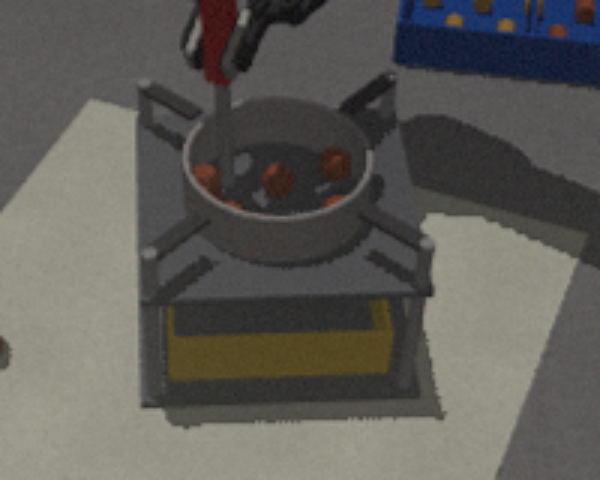

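Run:
```python
from h import *
p=tipnow(); a=np.degrees(np.arctan2(*(p[:2]-C)[::-1])); print("ang",a,np.linalg.norm(p[:2]-C))
movel(tcp(bp(.041,a-14,ZS)),S,v=.06); movel(tcp(bp(.045,a-14,ZS)),S,v=.06)
get_image("side"); print([((S.T@(x["at"]-current_tcp_pos())).round(4).tolist(),round(x["score"],2)) for x in spot_point("side","rod_tip")[:2]])
print(current_contact_force())
sweep(.045,a-14,122,v=.04,fs=8,step=20)
p=tipnow(); print(np.degrees(np.arctan2(*(p[:2]-C)[::-1])),np.linalg.norm(p[:2]-C),current_time())
for b in beads(): print(b)
```

```text
ang 11.160104662656066 0.03778324026538785
[([-0.1094, -0.0019, 0.0371], 0.77), ([-0.1007, -0.2644, 0.2617], 0.33)]
[ 0.0188239   0.28427107 -1.81217043]
stopped at 68.49718771256688 [ 0.82584686 -3.54125618 -0.92153864]
63.74597822738357 0.041781255976166325 18.425
[([-45, 6], 0.124, 0.63), ([-27, -34], 0.118, 0.63), ([3, 0], 0.114, 0.57)]
[([173, 136], 0.039, 0.68), ([1, -1], 0.118, 0.57), ([-17, 39], 0.02, 0.53)]
```

Run:
```python
from h import *
a=get_image("side")[110:250,270:450]; b=get_image("top")[160:300,380:560]
cv2.imwrite("pics/s5.png",np.vstack([cv2.resize(a,(540,420)),cv2.resize(b,(540,420))])[:,:,::-1][:840] if 0 else np.hstack([cv2.resize(a,(400,311)),cv2.resize(b,(400,311))])[:,:,::-1])
```

```text
(no output)
```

View pics/s5.png

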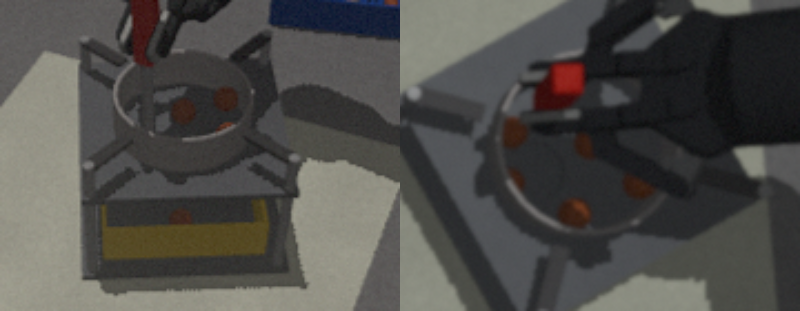

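Run:
```python
from h import *
t=camera_model("top")
for px,z in [((430.4,218.5),.114),((430.5,241),.114),((430.5,241),.02),((463,225),.114)]:
    v=onz(t,px,z)[:2]-C; print(px,z,(v*1000).round(),np.degrees(np.arctan2(v[1],v[0])),np.hypot(*v))
print(proj(t,[C[0]-.017,C[1]+.039,.02]))
p=tipnow(); print("tip",(p[:2]-C)*1000,p[2])
a=64
movel(tcp(bp(.042,a-10,ZS)),S,v=.06); movel(tcp(bp(.047,a-10,ZS)),S,v=.06)
sweep(.047,a-10,122,v=.04,fs=10,step=70 if 0 else 24)
p=tipnow(); print(np.degrees(np.arctan2(*(p[:2]-C)[::-1])),np.linalg.norm(p[:2]-C),current_time(),current_contact_force())
for b in beads(): print(b)
get_image("side"); print([((S.T@(x["at"]-current_tcp_pos())).round(4).tolist(),round(x["score"],2)) for x in spot_point("side","rod_tip")[:2]])
```

```text
(430.4, 218.5) 0.114 [12. 46.] 75.02936178269248 0.04764387702792276
(430.5, 241) 0.114 [-22.  47.] 114.74692877497436 0.05202831489535993
(430.5, 241) 0.02 [-15.  31.] 115.330586240388 0.03397608199599016
(463, 225) 0.114 [ 1. -3.] -65.20407152080047 0.00303644814886732
[425.57140064 242.59533223]
tip [18.5534115 37.8165875] 0.10049171105789685
fmax 0.9618887696330712
122.0884073440568 0.046901939172477994 21.0833 [ 0.62193808 -0.53888922 -1.32149017]
[]
[([-24, -36], 0.114, 0.68), ([5, -1], 0.116, 0.42), ([-16, 37], 0.019, 0.4)]
[([-0.1121, -0.0036, 0.0378], 0.93)]
```

Run:
```python
from h import *
movel(tcp(bp(.047,122,.135)),S,v=.2); movel(tcp(bp(.038,-90,.145)),S,v=.2); 
for b in beads(): print(b)
a=get_image("side")[110:250,270:450]; b=get_image("top")[160:300,380:560]
cv2.imwrite("pics/s6.png",np.hstack([cv2.resize(a,(400,311)),cv2.resize(b,(400,311))])[:,:,::-1])
print([((S.T@(x["at"]-current_tcp_pos())).round(4).tolist(),round(x["score"],2)) for x in spot_point("side","rod_tip")[:2]],current_time(),current_width())
```

```text
[([4, -6], 0.117, 0.61), ([-45, 9], 0.125, 0.55), ([-14, 28], 0.024, 0.46), ([-24, -33], 0.12, 0.43)]
[([-14, 39], 0.02, 0.61), ([-223, 200], 0.037, 0.53), ([-1, -3], 0.119, 0.45), ([-25, -37], 0.115, 0.39)]
[([-0.1094, -0.0042, 0.039], 0.69)] 22.6 0.016724641973631427
```

View pics/s6.png

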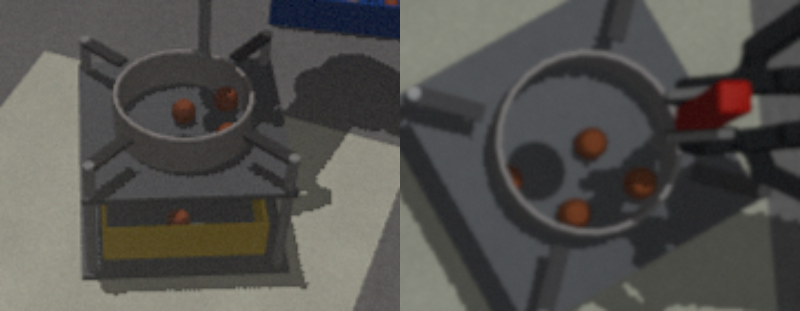

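Run:
```python
from h import *
movel(tcp(bp(.044,-90,.135)),S,v=.2); movel(tcp(bp(.044,-90,ZS)),S,v=.08,f_stop=4)
ok=sweep(.046,-90,-244,v=.05,fs=9,step=24)
p=tipnow(); print(np.degrees(np.arctan2(*(p[:2]-C)[::-1])),np.linalg.norm(p[:2]-C),current_time())
if ok:
    movel(tcp(bp(.046,-244,.135)),S,v=.2); movel(tcp([C[0]+.016,C[1]-.030,.135]),S,v=.2)
    dwell(.2)
for b in beads(): print(b)
```

```text
fmax 1.263586983072461
115.68804401685911 0.04628776856301031 26.8917
[([4, -8], 0.115, 0.45)]
[([4, -1], 0.117, 0.63), ([-19, 39], 0.021, 0.4)]
```

Run:
```python
from h import *
q=lambda x,y,z=ZS: tcp([C[0]+x/1e3,C[1]+y/1e3,z])
movel(q(16,-30),S,v=.1,f_stop=4)
print(movel(q(-11,21),S,v=.04,f_stop=6),current_contact_force())
movel(q(-11,21,.14),S,v=.2); movel(q(16,-36,.15),S,v=.25)
for b in beads(): print(b)
a=get_image("side")[110:250,270:450]; b=get_image("top")[160:300,380:560]
cv2.imwrite("pics/s7.png",np.hstack([cv2.resize(a,(400,311)),cv2.resize(b,(400,311))])[:,:,::-1]); print(current_time())
```

```text
False [-0.60544602  0.80841296 -0.76548394]
[([-52, 389], 0.017, 0.62)]
[([-18, 39], 0.019, 0.39)]
31.2583
```

View pics/s7.png

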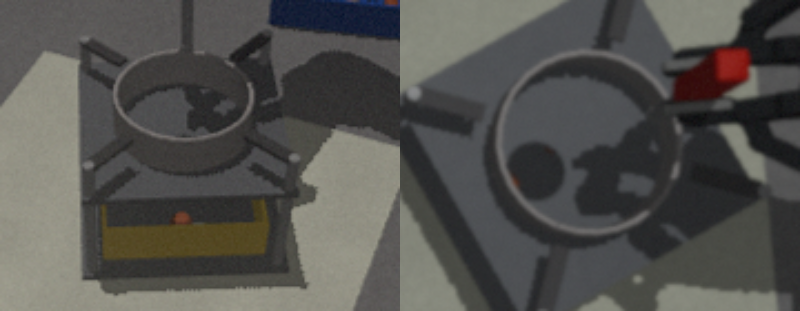

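The bowl is empty and no bead shows in it from either view. I'll carry the rod back above the tube, re-measure its tip and insert it along the tube's axis.

Run:
```python
from h import *
p=np.load("grasp.npy"); off=NN*.008
movel(tcp([C[0]-.02,C[1]+.02,.24]),S,v=.3)
move_ptp([.50,.03,.36],S)
move_ptp(p+off+U*.17,RG); dwell(.3)
for k in range(2):
  for c in ("wrist","side","top"):
    im=get_image(c)
    if k==0: cv2.imwrite(f"pics/r_{c}.png",im[:,:,::-1])
    for t in ("rod_tip","rod_grip"): print(c,t,[((RG.T@(x["at"]-current_tcp_pos())).round(4).tolist(),round(x["score"],2)) for x in spot_point(c,t)[:1]])
T=np.array([.5438,.1703,.0236])+off+U*.17; print("expected tip in tool",(RG.T@(T-current_tcp_pos())).round(4))
print(current_time(),current_width())
a=cv2.imread("pics/r_side.png")[300:420,220:380];w=cv2.imread("pics/r_wrist.png")
cv2.imwrite("pics/r.png",np.hstack([cv2.resize(a,(400,300)),cv2.resize(w,(400,300))]))
```

```text
wrist rod_tip [([-0.1089, -0.0027, 0.0353], 0.71)]
wrist rod_grip [([-0.0006, -0.0051, -0.0198], 0.75)]
side rod_tip [([-0.1763, -0.0005, 0.0844], 0.7)]
side rod_grip [([-0.0002, 0.0014, -0.0147], 0.6)]
top rod_tip []
top rod_grip [([-0.5177, 0.1408, -0.0057], 0.34)]
wrist rod_tip [([-0.1066, -0.0052, 0.0363], 0.7)]
wrist rod_grip [([-0.0029, -0.0023, -0.0169], 0.93)]
side rod_tip [([-0.1074, -0.0013, 0.0388], 0.84)]
side rod_grip [([-0.0004, 0.0014, -0.0156], 0.68)]
top rod_tip []
top rod_grip []
expected tip in tool [-0.1032  0.0004  0.0394]
35.0 0.01645942164943186
```

View pics/r.png

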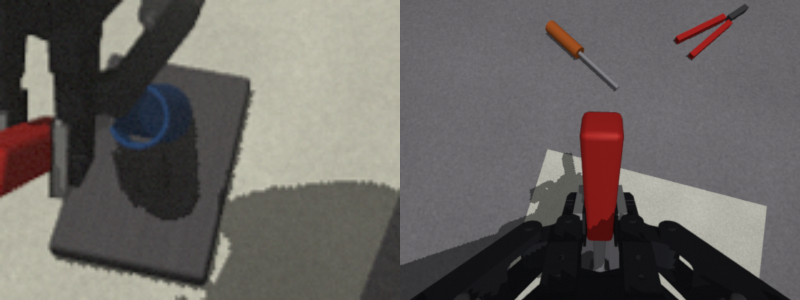

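The tip is within about 4 mm of the expected position, inside the ±10 mm clearance. I'll insert with a small correction.

Run:
```python
from h import *
p=np.load("grasp.npy")+NN*.0065+RG[:,1]*.0015
movel(p+U*.12,RG,v=.15)
h=movel(p+U*.015,RG,v=.08,f_stop=5); print(h,(current_tcp_pos()-p)@U,current_contact_force())
if not h:
    dwell(.15); h=movel(p-U*.008,RG,v=.015,f_stop=3); print(h,(current_tcp_pos()-p)@U,current_contact_force())
print(current_time())
```

```text
False 0.015678480196211295 [ 0.18237414  0.59797345 -1.47315823]
True -0.00023059209447181278 [0.32646325 0.80140097 3.16665461]
38.1
```

Run:
```python
from h import *
gripper_to(.04); dwell(.2); gripper_to(.085)
print(movel(current_tcp_pos()-RG[:,2]*.12,RG,v=.12,f_stop=5))
dwell(.3)
m=camera_model("wrist"); im=get_image("wrist"); 
print(im.shape,[(np.round(x["at"],4).tolist(),round(x["score"],2)) for x in spot_point("wrist","rod_grip")[:1]], "was",G)
s=get_image("side"); 
for t in ("jar","tin","spool","rod_tip"): print(t,[(np.round(x["at"],3).tolist(),round(x["score"],2)) for x in spot_point("side",t)[:1]])
for b in beads(): print(b)
cv2.imwrite("pics/f.png",np.hstack([cv2.resize(s,(400,300)),cv2.resize(im,(400,300))])[:,:,::-1]); print(current_time())
tip=G-.118*U
print("predicted handle px",[proj(m,tip+l*U).round() for l in (.092,.19)]); k=red(im,(250,390,60,330)); ys,xs=np.nonzero(k); print(xs.min(),xs.max(),ys.min(),ys.max())
```

```text
False
(480, 640, 3) [([0.5255, 0.228, 0.1206], 0.79)] was [0.5263 0.2268 0.1262]
jar [([0.76, 0.028, -0.0], 0.67)]
tin [([0.366, -0.02, 0.001], 0.77)]
spool [([0.765, -0.078, -0.002], 0.44)]
rod_tip [([0.545, 0.155, 0.025], 0.78)]
[]
[([-18, 39], 0.02, 0.51)]
41.1667
predicted handle px [array([320., 257.]), array([320., 148.])]
306 333 134 265
```

View pics/f.png

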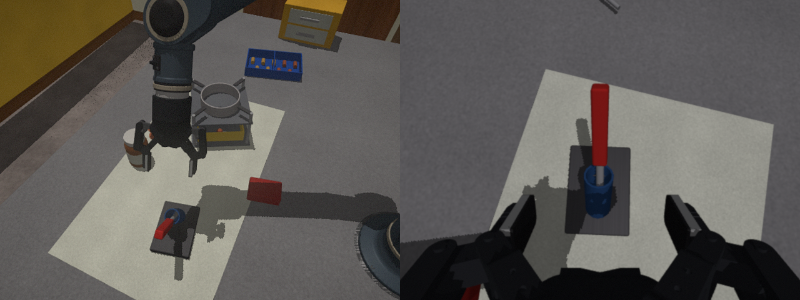

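Run:
```python
from h import *
movel(current_tcp_pos()+[0,0,.05],v=.15); dwell(.3)
im=get_image("top"); print([(x["at"],x["score"]) for x in recognise("top","bead0")])
t=camera_model("top"); h=cv2.cvtColor(im,cv2.COLOR_RGB2HSV)[205-45:290,410:520]; k=((h[...,0]<12)|(h[...,0]>172))&(h[...,1]>120)&(h[...,2]>40)
n,l,s,c=cv2.connectedComponentsWithStats(k.astype(np.uint8)); print([(a[4],(b+[410,160]).round()) for a,b in zip(s[1:],c[1:])])
hand_in(); print(current_time())
```

```text
[]
[(np.int32(2), array([432., 242.]))]
the job is handed in; nothing more can be done
the job is handed in; nothing more can be done
```

I took the rod from its tube and felt the bowl's floor with a 2.5 N stop, at an estimated 99.5 mm above the bench. I then stirred about 3 mm above it with two sweeps along the wall and a straight push on the centre bead. The rod is back in its tube, and the job was handed in after about 42 s.

**Beads:** The last top and side images show no bead left in the bowl. Only one or two were ever visible in the tray, because its wall and the floor plate hide the rest. I conclude that all six are in the tray because the bowl is empty; I couldn't count them there.

**Rod:** It went down until the tube's bottom stopped it, at the same depth as when it was picked up. After release, the wrist view shows it leaning in the tube as at the start. The network's last side-view estimate of the tip was about 15 mm off in y, but the tip is hidden inside the tube there, and the wrist view and the grip point agreed within about 6 mm.

**Jar, tin and spool:** All three read within about 5 mm of their first positions, close to the measuring error.

**Stirring:** Two wall pushes reached their 8 N force stop against a jammed row of beads. I backed off each time and pushed again closer to the wall. The rod slipped about 3 mm in the fingers, which I allowed for when putting it back.

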